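Clamp a gearmotor in the test stand and click the load dial to the green mark

ROBOT

A 6-joint arm with a two-finger parallel gripper is mounted at the origin on the work surface. World frame = base frame: x ahead of the robot, y to its left, z up, the work surface at z = 0. Lengths are in m, angles in rad, forces in N, time in s.
With the tool pointing down it reaches from about 0.375 to 0.825 m from the base axis. Payload 5.5 kg.
Tool frame: the origin (TCP) lies on the centre line of the jaws, within the pads' length; the fingertips stand 11 mm ahead of it and the grasp point (between the pads) lies 8 mm behind it (ctrl.nose_length is the distance from the TCP to the fingertips, in m); z points along the fingers, x is the direction in which the jaws open and shut, and the axes are right-handed (so a half turn about z gives the same grasp; the last joint's range is limited). The gripper opens to 85 mm and grips with 20 to 120 N. Pads are 22 mm wide; open, the fingers measure 114 mm over their backs; the gripper's body (76 mm by 85 mm) begins 54 mm behind the grasp point. The pads swing forward as they close: fully open they stand 13 mm farther back than shut.
Start: joints at [1.343, 0.314, -0.047, 1.21, 0, 1.571], TCP at [0.135, 0.584, 0.242] pointing down, gripper open.
Joint ranges: [-2.67, 2.67], [-0.69, 1.73], [-1.03, 1.25], [-2.08, 2.16], [-1.42, 1.45], [-3.14, 3.14]. Speed limits (rad/s): [2.39, 2.39, 3.01, 3.14, 3.14, 3.14].

INTERFACE

Orientations are given as a unit quaternion [x, y, z, w].
In Python, from workcell import ctrl gives the robot as it stands.
- The arm moves only by the shell command python3 -m inch 'ROWS' [FORCE]. ROWS is JSON, a list that holds one entry, the list of rows, each a list of 7 numbers: the opening, from 0 (shut) to 1 (fully open), then the shift along the tool's x, y, z in mm, then the turn, a rotation vector about the tool's x, y, z in degrees. In form: [[[claw, dx, dy, dz, wx, wy, wz], ...]]. A call has 1 to 10 rows; each row is the pose to reach, as a shift and turn from the pose commanded when the call began, along the tool's axes at that moment; what a row does not reach only later rows make up. A row lasts 1/12 s, in which the tool goes at most 41.7 mm and 7.16 degrees, less where a joint would pass 70% of its speed; a pose out of reach is approached as far as the arm can. A call with a gripper value outside its range is refused whole. The fingers move at their own pace and stop on an object; FORCE is the grip in N (left out, the last holds). Time passes only in rows, so rows that repeat a pose let the fingers close. It gives the time, the measured TCP pose, the force and the opening at its end, in the units of the state.
- ctrl.sense(): the state, without advancing time (a new reading comes with each control period).
- ctrl.read_camera(name): name is "scene" or "top" or "wrist"; returns a dict with "pixels" (400x640x3 uint8, blue, green, red), "z_map" (400x640 float32, m along the optical axis (not along the pixel's ray), 0 where there is no reading), "K" (3x3 intrinsics, pixels), "world_from_camera" (4x4, takes a point from camera to world coordinates). Camera axes: x right, y down, z forward; pixel columns grow to the right and rows downward; lengths in m; the calibration is good to about 2 mm. The wrist camera is an equidistant fisheye: a pixel r from the principal point sees the ray r / f radians off the axis. A picture is of the moment at which its call begins.
- ctrl.close_job(): hands the job in, once; it reports no verdict.
Trained networks look in a picture, given as the dict that the camera call returned (one of the last four; its "shot" number tells which), for a name from the list of things; names that differ only in an ending like _2 or _b are one class to them, and where a whole thing is asked for, a point or a joint stands for the part that bears it (a point fixed in the world has none). Each returns a list of dicts, best first, with "p" (0 to 1); they miss things now and then, are a little off and sometimes report something else, mostly with a low value. They report only what shows in the picture. A call takes as long as a camera call. They do not tell look-alikes from the thing itself.
- ctrl.look_for(label, picture): "rect" ([centre column, centre row, width, height] in pixels, round what is visible of it).
- ctrl.pinpoint(label, picture): "location" ([column, row] in pixels: a listed point, or the origin of a listed thing).
The state is a dict: "t": time; "q": joint angles; "dq": joint speeds; "joint_torque": joint torques, N m; "position": TCP position; "ee_rot": TCP orientation; "ft_force": force on the tool from outside, world axes, zero at the start; "torque": the same for the moment, N m; "opening": finger opening in m.
Only numpy, scipy, OpenCV 4.12 (cv2) and the standard library are available. Lean on these libraries where they do the work, as an engineer would, in place of code of your own. Each camera call takes 0.05 s, during which the arm holds its last target.

TASK

Lay the gearmotor in the V cradle of the plywood test stand with its shaft towards the dial unit, then lift the sprung clamp bar, swing it straight across the motor and lower it so that it holds the motor down. Then click the red thumb lever, one notch at a time and letting it spring back, until the dial's orange pointer stands at the green mark; do not turn the dial by hand or go past the mark. Leave the servo, the gear and the screwdriver where they lie.

Things in the scene. Friction and masses are not known exactly. Their poses are not given: they have to be found in the camera images.
- stand: Motor test stand, fixed. Origin on the table; z up, y along the cradle towards the load unit. Plywood base plate x -98..122, y -160..160 mm, 12 mm thick. On it, in this frame (mm): V cradle at (0, -75), clamp post at (80, -75), plywood load unit (box 120 x 120, top 70 above the table) centred on the dial axis at (20, 85). The thumb lever stands on its -x side.
- cradle (a point): Where the middle of a seated motor's axis lies: 52 mm above the table; axes as the stand's. Two plywood plates with 45 degree V notches, 6 mm thick, 56 mm wide in x, tops about 53 mm above the table, centred 21 mm either side of this point in y; between them is open, so fingers closing along x fit. The load unit's coupling face is 87 mm off along y; the shaft only points at it.
- motor: Loose gearmotor, about 0.2 kg, lying on the table: steel barrel 30 mm diameter, 66 long; at one end a dark gearbox 30 x 30 x 22 mm with a brass shaft 6 mm diameter, 20 long. Origin on its underside below the barrel's middle; z up, y along it towards the shaft (barrel -33..33, gearbox 33..55, shaft 55..75 mm). Grasp across the barrel near the origin.
- motor_mid (a point): Middle of the motor's barrel, on its axis, 15 mm above the origin. It lies on cradle when the motor is seated.
- shaft_tip (a point): End of the motor's shaft, 75 mm from motor_mid.
- clamp_post (a point): Axis of the clamp post (upright steel rod 12 mm diameter, top 120 mm above the table), at the height of the bar's mid thickness when the bar is fully down (60 mm above the table).
- clamp_knob (a point): Centre of the top face of the blue upright round grip on the end of the clamp bar: 18 mm diameter, 36 mm tall above the bar, its axis 134 mm from the post's axis; top 101 mm above the table with the bar fully down. The aluminium bar is 14 mm wide, 10 mm thick. Pinch the grip from above and carry it in an arc about the post.
- clamp_swing (a joint): Turn of the clamp bar about its post, rad: 0 = straight across the cradle (bar points along the stand's -x from the post); grows counter-clockwise from above as the bar is swung away from the load unit, range -0.35..2.0. Stays where it is left (slight friction).
- clamp_lift (a joint): Height of the bar above its lowest position, m, range 0..0.045. Spring and weight press it down with about 4 N at 0, 6 N at 0.04. At 0 its underside is 55 mm above the table; a seated motor's top is at 67, so lift well over 0.012 (0.03 is right) to pass; resting on the motor it reads 0.011 to 0.012.
- thumb_lever (a joint): Lever angle, rad: 0 at rest, 0.64 at the end stop. A full push to the stop and back turns the dial one notch (30 degrees) by a ratchet; pushes under half do nothing. It turns clockwise from above about the dial axis: at rest 0.32 rad short of (on the -y side of) the stand's -x direction, at the stop 0.32 past it. Takes up to 5 N at the peg; 12 N means the stop. Let it spring right back.
- thumb_pad (a point): Centre of the top face of the lever's red thumb peg, 98 mm above the table, 88 mm from the dial axis, on the load unit's -x side. The peg is upright, round, 16 mm diameter; it stands 28 mm above the load unit's top. Push it towards the stand's +y from its -y side with shut fingers.
- dial_axis (a point): Axis of the dial at the load unit's top face (70 mm above the table). The white dial, 80 mm diameter and 6 mm thick, lies on the top.
- dial: The white load dial with its orange pointer strip; turns clockwise in notches of 30 degrees, held by a sprung detent; cannot be clicked backwards. Origin on its axis at the load unit's top; z up.
- pointer_tip (a point): Outer end of the orange pointer on the dial, 40 mm from the dial axis, 78 mm above the table.
- mark_green: Green round cap 14 mm diameter, 6 mm high, on the load unit's top 52 mm from the dial axis: the target. Origin under its centre. Three grey caps like it mark other stations. With the pointer at it, the pointer tip is 12 mm from it, on the same ray from the dial axis; one notch off, 27 mm. It is 2 to 5 clicks ahead at the start.
- servo: Bystander: black servo box 40 x 20 x 38 mm with a white horn, on the table. Origin under its centre.
- gear: Bystander: black plastic gear 54 mm diameter, 18 mm high at its hub. Origin under its centre.
- driver: Bystander: screwdriver 160 mm long lying along its x axis.
Not all that is in view belongs to the job. There is more than one size of the motor; the job needs the middle-sized.

How it is judged:
On the way, in this order (a step that is already met when the one before it is completed fails the run):
1. the motor lies in the cradle, shaft towards the load unit, let go (x of motor_mid in the frame of cradle between -0.004 and 0.004 m and y of motor_mid in the frame of cradle between -0.009 and 0.009 m and z of motor_mid in the frame of cradle between -0.004 and 0.004 m and y of shaft_tip in the frame of cradle above 0.06 m and angle between the y axis of motor and the y axis of stand, either way round below 0.1 rad and contact force between motor and the fingers below 0.1 N), for 0.2 s.
2. the clamp bar lies across the motor and holds it down (x of motor_mid in the frame of cradle between -0.004 and 0.004 m and y of motor_mid in the frame of cradle between -0.009 and 0.009 m and z of motor_mid in the frame of cradle between -0.004 and 0.004 m and y of shaft_tip in the frame of cradle above 0.06 m and angle between the y axis of motor and the y axis of stand, either way round below 0.1 rad and value of joint clamp_swing between -0.14 and 0.14 rad and value of joint clamp_lift between 0.008 and 0.016 m), for 0.2 s.
3. the pointer stands at the green mark with the lever sprung back (horizontal distance between pointer_tip and mark_green below 0.0155 m and value of joint thumb_lever below 0.1 rad), for 0.2 s.
At the end, for the whole second after the job is handed in: Motor in the cradle, shaft towards the load unit (4 mm across and in height, 9 mm along, 0.1 rad); clamp bar across it (swing within 0.14 rad of 0, lift 8 to 16 mm); pointer tip within 15.5 mm of the green mark's centre; thumb lever back (under 0.1 rad); all still (all of step 2 and all of step 3 and linear speed of motor below 0.02 m/s and angular speed of dial below 0.1 rad/s); the robot touches nothing.
It fails at once if the dial is turned by hand (over 2 N of finger contact) (contact force between dial and the fingers above 2 N).
It fails at once if the servo is moved by more than 25 mm (distance of servo from where it was at the start of the episode above 0.025 m).
It fails at once if the gear is moved by more than 25 mm (distance of gear from where it was at the start of the episode above 0.025 m).
It fails at once if the screwdriver is moved by more than 25 mm (distance of driver from where it was at the start of the episode above 0.025 m).
It also fails if it takes over 72 s, if anything falls off the work surface, if the arm or the gripper's body presses on something with over 40 N, if the wrist force passes 120 N, or if a joint passes its speed limit or range.

## Working session

There is one attempt and no reset: what is moved stays moved. The work goes in short steps, Python scripts to look and compute and a shell command to move; the robot and the scene stay as the last step left them, time stands still between calls to the robot, and variables do not carry over. Pictures are saved under pics/ and viewed, and the job is handed in when it is done.

```bash
mkdir -p pics; ls
cat > h.py <<'E'
import numpy as np, cv2
from workcell import ctrl
from scipy.spatial.transform import Rotation as R
def cam(n,save=None):
    p=ctrl.read_camera(n)
    if save: cv2.imwrite('pics/'+save,p['pixels'])
    return p
def ray(p,u,v,fish=False):
    K=p['K']; x=(u-K[0,2])/K[0,0]; y=(v-K[1,2])/K[1,1]
    if fish:
        r=np.hypot(x,y); d=np.array([np.sin(r)*x/max(r,1e-9),np.sin(r)*y/max(r,1e-9),np.cos(r)])
    else: d=np.array([x,y,1.])
    return d
def atz(p,u,v,z,fish=False):
    T=p['world_from_camera']; d=T[:3,:3]@ray(p,u,v,fish); o=T[:3,3]
    return o+d*(z-o[2])/d[2]
def dep(p,u,v,fish=False):
    T=p['world_from_camera']; d=ray(p,u,v,fish); d=d/d[2]
    z=p['z_map'][int(round(v)),int(round(u))]
    return T[:3,:3]@(d*z)+T[:3,3]
def proj(p,X):
    T=np.linalg.inv(p['world_from_camera']); c=T[:3,:3]@np.asarray(X)+T[:3,3]; c=p['K']@c; return c[:2]/c[2]
E
python3 - <<'E'
from h import *
for n in ['scene','top']:
    p=cam(n,n+'0.png')
    print(n,p['world_from_camera'].round(3).tolist(),p['K'].round(1).tolist())
    for l in ['motor','clamp_knob','clamp_post','thumb_pad','pointer_tip','mark_green','dial_axis','cradle','servo','gear','driver','stand','motor_mid','shaft_tip']:
        try:
            for d in ctrl.pinpoint(l,p)[:3]:
                u,v=d['location']; print(l,round(d['p'],2),np.round([u,v]),dep(p,u,v).round(3))
        except Exception as e: print(l,e)
print(ctrl.sense())
E
```

```text
pics
scene [[-0.428, 0.766, -0.48, 1.139], [0.904, 0.368, -0.219, 0.311], [0.009, -0.527, -0.85, 1.232], [0.0, 0.0, 0.0, 1.0]] [[448.1, 0.0, 320.2], [0.0, 448.1, 194.9], [0.0, 0.0, 1.0]]
motor 0.7 [388. 212.] [ 0.404  0.214 -0.004]
motor 0.61 [451. 219.] [0.362 0.4   0.026]
motor 0.57 [397. 242.] [0.502 0.277 0.018]
clamp_knob 0.85 [227. 201.] [ 0.638 -0.217  0.103]
clamp_post 0.73 [273. 213.] [ 0.606 -0.083  0.084]
thumb_pad 0.62 [332. 188.] [0.463 0.039 0.099]
thumb_pad 0.16 [287. 196.] [ 0.501 -0.097  0.013]
pointer_tip 0.57 [339. 209.] [0.506 0.083 0.072]
mark_green 0.56 [322. 231.] [0.594 0.071 0.074]
dial_axis 0.62 [330. 216.] [0.544 0.071 0.08 ]
cradle 0.94 [285. 198.] [ 0.508 -0.101  0.013]
servo 0.67 [406. 284.] [0.627 0.346 0.04 ]
servo 0.32 [424. 244.] [ 0.465  0.354 -0.001]
servo 0.24 [227. 198.] [ 0.629 -0.224  0.098]
gear 0.56 [370. 280.] [0.648 0.248 0.011]
driver 0.67 [222. 148.] [1.139 0.311 1.232]
driver 0.31 [304. 215.] [ 0.538 -0.017  0.013]
stand 0.92 [307. 213.] [ 0.529 -0.011  0.016]
motor_mid 0.8 [400. 240.] [0.498 0.282 0.025]
motor_mid 0.77 [456. 216.] [0.35
[... 1523 characters left out ...]
.363  0.266 -0.002]
{'t': 1.5, 'q': array([ 1.34301256e+00,  3.13493099e-01, -4.71154945e-02,  1.21017877e+00,
       -7.91988262e-06,  1.57079382e+00]), 'dq': array([-6.68268251e-05, -7.77135434e-04, -7.70842290e-04, -6.17949395e-04,
        1.05529480e-04, -1.32850001e-03]), 'joint_torque': array([ 1.68611750e-03, -5.39447057e+01,  3.40045524e+01,  1.33001540e-03,
        2.56939902e-04, -1.15543521e-06]), 'position': array([0.13549331, 0.58449833, 0.24229683]), 'ee_rot': array([7.82884618e-01, 6.22166919e-01, 5.97371636e-06, 3.10778708e-07]), 'ft_force': array([-0.32107461, -0.72712877, -0.14699455]), 'torque': array([-0.05534255,  0.05291706, -0.0032945 ]), 'opening': 0.0852391496537985}
```

View pictures.

Run:
```python
import cv2
a=cv2.imread('pics/top0.png')
cv2.imwrite('pics/top0c.png',cv2.resize(a[120:290,140:340],(800,680))[:600])
cv2.imwrite('pics/top0d.png',cv2.resize(a[130:230,270:430],(800,500),interpolation=cv2.INTER_CUBIC))
```

```text
(no output)
```

View pics/top0.png

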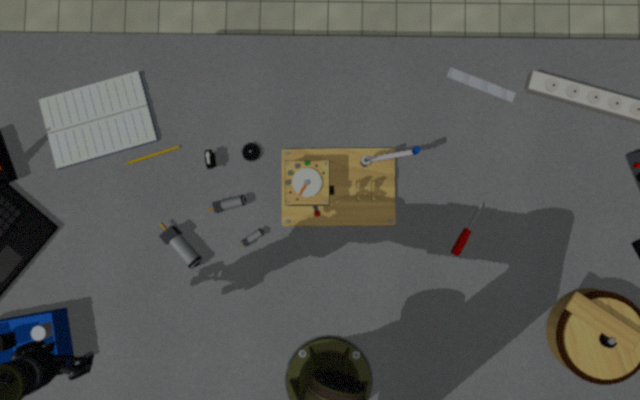

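View pics/scene0.png

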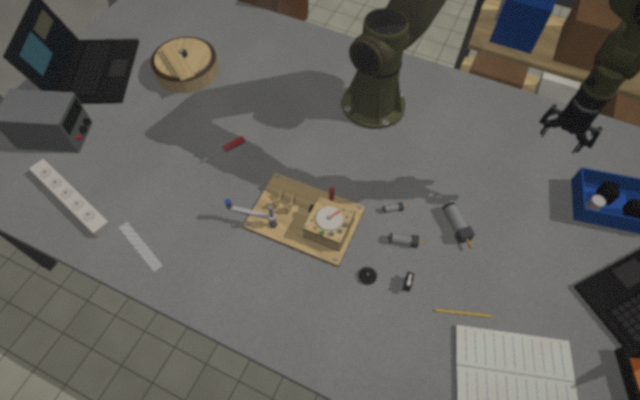

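Run:
```python
import cv2
a=cv2.imread('pics/top0.png')
cv2.imwrite('pics/c1.png',cv2.resize(a[140:290,140:340],(800,600),interpolation=cv2.INTER_CUBIC))
```

```text
(no output)
```

View pics/c1.png

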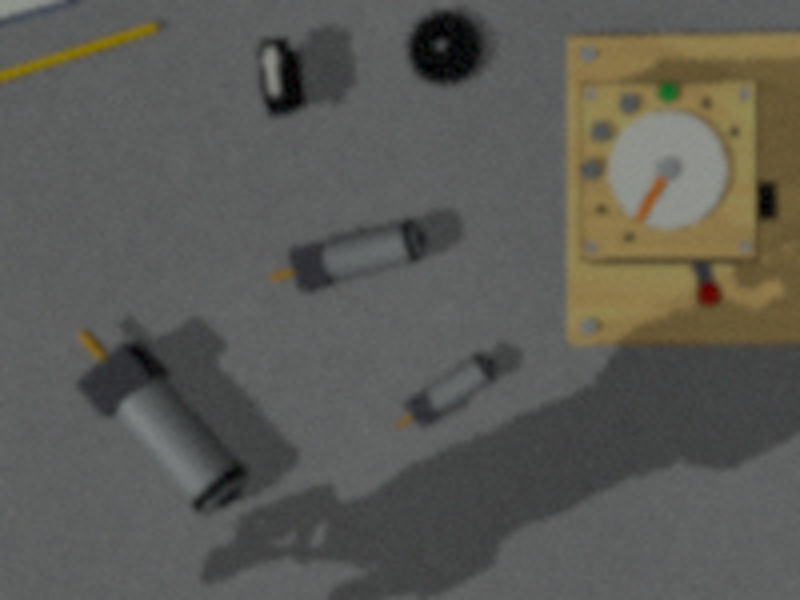

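View pics/top0d.png

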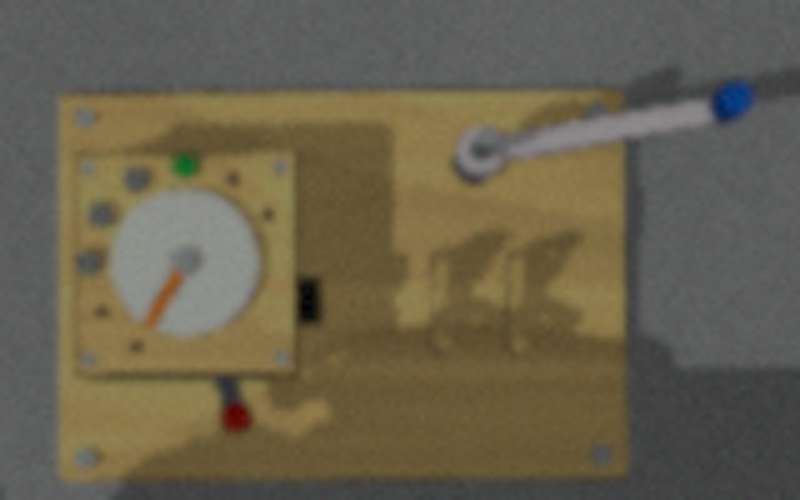

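Top picture candidates: large motor (185,249), middle (231,204), small (255,235). The middle one spans about 39 px, or 109 mm from back end to shaft tip. That fits the 108 mm given, so it is the motor for the job; the enlarged crop confirms the three sizes. Its shaft points left (world +y). The dial pointer is lower-left and green is at the top, so about 5 clicks clockwise.

```bash
cat >> h.py <<'E'
def go(P,jaw_deg,s=None):
    """print tool shift(mm) and rotvec(deg) to TCP P, pointing down, jaw x at jaw_deg (mod 180, nearest)"""
    s=s or ctrl.sense(); R0=R.from_quat(s['ee_rot']); 
    best=None
    for k in (-180,0,180,360):
        a=np.radians(jaw_deg+k); x=np.array([np.cos(a),np.sin(a),0]); z=np.array([0,0,-1.]); y=np.cross(z,x)
        r=(R0.inv()*R.from_matrix(np.c_[x,y,z])).as_rotvec(degrees=True)
        if best is None or np.linalg.norm(r)<np.linalg.norm(best): best=r
    d=R0.inv().apply(np.asarray(P)-s['position'])*1000
    print('pos',s['position'].round(4),'t',round(s['t'],2),'shift',d.round(1),'turn',best.round(1),'F',s['ft_force'].round(1),'op',round(s['opening'],4))
E
python3 - <<'E'
from h import *
p=cam('top')
def tp(u,v,z): return atz(p,u,v,z)
for n,(u,v) in {'c00':(282,149),'c01':(395.4,148.4),'c11':(395.4,225.6),'c10':(282,225.6)}.items(): print(n,tp(u,v,.012).round(4))
t=lambda a,b:(270+a/5,130+b/5)
P={'dialc':tp(*t(187,261),.076),'ptr':tp(*t(150,326),.077),'green':tp(*t(186,166),.076),'knob':tp(*t(734,98),.101),'peg':tp(*t(236,416),.098),'post':tp(*t(488,142),.12)}
for k,v in P.items(): print(k,v.round(4))
for k in('ptr','green'): d=P[k]-P['dialc']; print(k,np.degrees(np.arctan2(d[1],d[0])),np.linalg.norm(d[:2]))
c=lambda a,b:(140+a/4,140+b/4)
m={'tip':tp(*c(270,277),.015),'back':tp(*c(422,240),.015),'gb':tp(*c(322,265),.015)}
for k,v in m.items(): print(k,v.round(4))
d=m['tip']-m['back'];print(np.linalg.norm(d),np.degrees(np.arctan2(d[1],d[0])),(m['back']+d/np.linalg.norm(d)*.033).round(4))
go([.485,.283,.2],13)
E
```

```text
c00 [0.6409 0.1447 0.012 ]
c01 [ 0.6481 -0.1768  0.012 ]
c11 [ 0.43   -0.1793  0.012 ]
c10 [0.4236 0.1393 0.012 ]
dialc [0.5423 0.0667 0.076 ]
ptr [0.507  0.0857 0.077 ]
green [0.5936 0.0683 0.076 ]
knob [ 0.6314 -0.2204  0.101 ]
peg [0.4595 0.0379 0.098 ]
post [ 0.6033 -0.0903  0.12  ]
ptr 151.72331554087108 0.04015493686871669
green 1.8439339046029553 0.051274675468926056
tip [0.4655 0.351  0.015 ]
back [0.4937 0.2441 0.015 ]
gb [0.4747 0.3144 0.015 ]
0.11062067591241696 104.76411204672945 [0.4853 0.276  0.015 ]
pos [0.1355 0.5845 0.2423] t 1.55 shift [-214.8  408.6   42.3] turn [-0.   0.  63.9] F [0.4 1.5 0.6] op 0.0853
```

```bash
python3 -m inch '[[[1,-215,409,42,0,0,64],[1,-215,409,42,0,0,64],[1,-215,409,42,0,0,64],[1,-215,409,42,0,0,64],[1,-215,409,42,0,0,64],[1,-215,409,42,0,0,64],[1,-215,409,42,0,0,64],[1,-215,409,42,0,0,64],[1,-215,409,42,0,0,64],[1,-215,409,42,0,0,64]]]'; python3 -m inch '[[[1,0,0,0,0,0,0]]]'
python3 - <<'E'
from h import *
go([.485,.276,.2],14.8)
E
```

```text
t: 2.38
position: [0.451, 0.3119, 0.2047]
ee_rot: [0.994, 0.11, 0.0, -0.0]
ft_force: [0.6, 0.4, -0.5]
opening: 0.0852
t: 2.47
position: [0.4543, 0.3087, 0.204]
ee_rot: [0.994, 0.109, 0.001, 0.001]
ft_force: [-1.0, -0.4, 0.1]
opening: 0.0852
pos [0.4543 0.3087 0.204 ] t 2.47 shift [22.8 38.5  4.1] turn [ 0.2 -0.1 -2.3] F [-1.  -0.4  0.1] op 0.0852
```

```bash
python3 -m inch '[[[1,23,38,4,0,0,-2],[1,23,38,4,0,0,-2],[1,23,38,4,0,0,-2],[1,23,38,4,0,0,-2]]]'
python3 - <<'E'
from h import *
p=cam('wrist','w1.png'); print(p['world_from_camera'].round(3).tolist(),p['K'].round(1).tolist())
for l in ['motor_mid','shaft_tip','motor']:
    for d in ctrl.pinpoint(l,p)[:3]:
        print(l,round(d['p'],2),np.round(d['location']),atz(p,*d['location'],0 if l=='motor' else .015,True).round(4))
go([.485,.276,.2],14.8)
E
```

```text
t: 2.8
position: [0.4804, 0.2816, 0.2005]
ee_rot: [0.992, 0.13, -0.0, -0.0]
ft_force: [0.0, -0.1, -0.8]
opening: 0.0854
[[0.966, 0.247, 0.072, 0.462], [0.257, -0.928, -0.27, 0.351], [0.0, 0.279, -0.96, 0.333], [0.0, 0.0, 0.0, 1.0]] [[309.7, 0.0, 318.8], [0.0, 309.7, 195.5], [0.0, 0.0, 1.0]]
motor_mid 0.98 [224.  30.] [0.3448 0.4093 0.015 ]
motor_mid 0.8 [324. 180.] [0.4872 0.2793 0.015 ]
motor_mid 0.65 [235. 211.] [0.401  0.2202 0.015 ]
shaft_tip 0.58 [327. 110.] [0.4708 0.3505 0.015 ]
shaft_tip 0.57 [211. 169.] [0.3655 0.2602 0.015 ]
motor 0.82 [235. 210.] [0.3978 0.2153 0.    ]
motor 0.67 [328. 177.] [0.491  0.2804 0.    ]
motor 0.59 [229.  36.] [0.3468 0.4061 0.    ]
pos [0.4799 0.2825 0.2008] t 3.0 shift [3.2 7.6 0.8] turn [-0.  -0.   0.2] F [-0.1 -0.2  0.3] op 0.0855
```

View pics/w1.png

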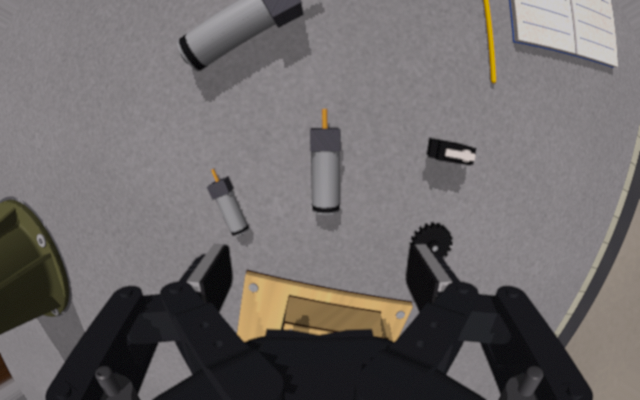

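Wrist picture: the middle motor is central (tip 324,109; gearbox/barrel edge 325,150; back 326,208). The small one is at (229,208) and the large one at the top left.

Run:
```python
from h import *
p=cam('wrist')
im=p['pixels'][95:225,255:395]; cv2.imwrite('pics/w2.png',cv2.resize(im,(646,600),interpolation=cv2.INTER_CUBIC))
# centreline by depth: points with height >18mm near
pts=[]
for v in range(100,220):
    for u in range(300,350):
        X=dep(p,u,v,True); z=p['z_map'][v,u]
        if X[2]>.012: pts.append(X)
pts=np.array(pts); print(len(pts),pts.min(0),pts.max(0))
for zc in (.02,.026):
    q=pts[pts[:,2]>zc][:,:2]; c=q.mean(0); w,V=np.linalg.eigh(np.cov((q-c).T)); a=V[:,1]; a*=np.sign(a[1]); s=(q-c)@a; print(zc,c.round(4),np.degrees(np.arctan2(a[1],a[0])),(c+a*s.min()).round(4),(c+a*s.max()).round(4),s.max()-s.min())
```

```text
2604 [0.45945449 0.24456282 0.01362988] [0.51116661 0.35248669 0.33282747]
0.02 [0.4843 0.2928] 105.89045792628846 [0.4972 0.2475] [0.4671 0.353 ] 0.10971467337912016
0.026 [0.4835 0.2959] 106.04138292710654 [0.4973 0.2479] [0.4671 0.353 ] 0.10936926187332766
```

View pics/w2.png

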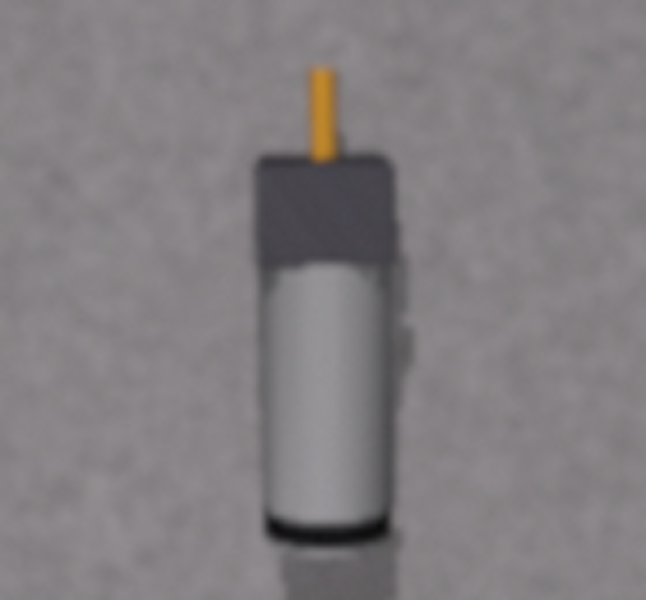

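Run:
```python
from h import *
print(ctrl.nose_length)
go([.4875,.280,.015],15.7)
```

```text
0.011
pos [0.48   0.2825 0.2008] t 3.05 shift [  6.6   4.4 185.8] turn [-0.  -0.  -0.7] F [0.  0.3 0.1] op 0.0855
```

```bash
python3 -m inch '[[[1,7,4,40,0,0,-1],[1,7,4,80,0,0,-1],[1,7,4,120,0,0,-1],[1,7,4,150,0,0,-1],[1,7,4,170,0,0,-1],[1,7,4,180,0,0,-1],[1,7,4,186,0,0,-1],[1,7,4,186,0,0,-1],[1,7,4,186,0,0,-1]]]'
python3 - <<'E'
from h import *
cam('wrist','w3.png')
go([.4875,.280,.015],15.7)
E
```

```text
t: 3.8
position: [0.4892, 0.2803, 0.0157]
ee_rot: [0.99, 0.139, 0.001, -0.0]
ft_force: [-0.1, -0.1, -0.5]
opening: 0.0852
pos [0.4895 0.2804 0.0161] t 3.85 shift [-2.1 -0.2  1.1] turn [-0.  -0.1  0.3] F [-0.1  0.3  0.9] op 0.0854
```

View pics/w3.png

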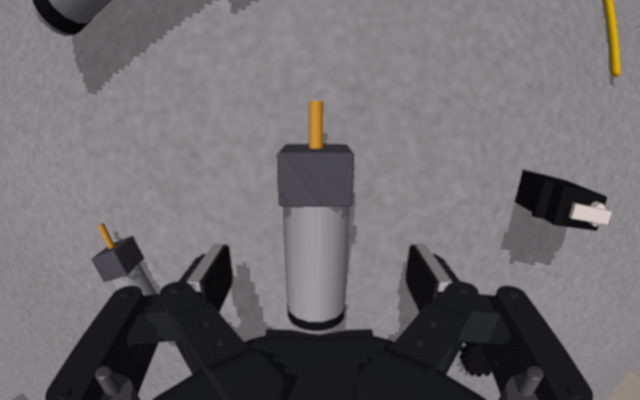

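Jaws straddle the barrel (centre col 316); the small motor (120,255) is clear. Closing.

```bash
python3 -m inch '[[[0,0,0,1,0,0,0],[0,0,0,1,0,0,0],[0,0,0,1,0,0,0],[0,0,0,1,0,0,0],[0,0,0,1,0,0,0],[0,0,0,1,0,0,0],[0,0,0,1,0,0,0],[0,0,0,1,0,0,0],[0,0,0,1,0,0,0],[0,0,0,1,0,0,0]]]' 50; python3 -m inch '[[[0,0,0,1,0,0,0],[0,0,0,1,0,0,0]]]'
```

```text
t: 4.68
position: [0.4888, 0.2797, 0.0142]
ee_rot: [0.99, 0.139, 0.0, -0.0]
ft_force: [-1.2, -1.5, 5.3]
opening: 0.0285
t: 4.85
position: [0.4888, 0.2797, 0.0141]
ee_rot: [0.99, 0.139, 0.0, -0.0]
ft_force: [-4.4, -1.9, 14.2]
opening: 0.0284
```

```bash
python3 -m inch '[[[0,0,0,-10,0,0,0],[0,0,0,-30,0,0,0],[0,0,0,-60,0,0,0],[0,0,0,-90,0,0,0],[0,0,0,-120,0,0,0],[0,0,0,-135,0,0,0],[0,0,0,-135,0,0,0]]]'
python3 - <<'E'
from h import *
p=cam('wrist','w4.png')
go([.5252,-.0933,.15],1.2)
E
```

```text
t: 5.43
position: [0.4907, 0.2808, 0.1518]
ee_rot: [0.99, 0.139, 0.003, -0.001]
ft_force: [0.5, 1.3, -1.1]
opening: 0.0285
pos [0.4896 0.2802 0.1494] t 5.48 shift [-68.4 368.9  -1.1] turn [-0.1 -0.2 14.7] F [ 0.  -0.3 -2.4] op 0.0281
```

View pics/w4.png

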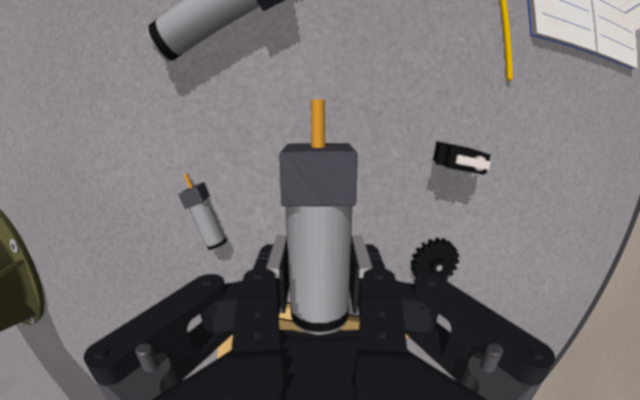

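```bash
python3 -m inch '[[[0,-68,369,-5,0,0,15],[0,-68,369,-5,0,0,15],[0,-68,369,-5,0,0,15],[0,-68,369,-5,0,0,15],[0,-68,369,-5,0,0,15],[0,-68,369,-5,0,0,15],[0,-68,369,-5,0,0,15],[0,-68,369,-5,0,0,15],[0,-68,369,-5,0,0,15],[0,-68,369,-5,0,0,15]]]'; python3 -m inch '[[[0,0,0,0,0,0,0],[0,0,0,0,0,0,0],[0,0,0,0,0,0,0]]]'
python3 - <<'E'
from h import *
p=cam('wrist','w5.png')
for l in ['shaft_tip','motor_mid']:
    for d in ctrl.pinpoint(l,p)[:3]:
        print(l,round(d['p'],2),np.round(d['location']),atz(p,*d['location'],.151,True).round(4),dep(p,*d['location'],True).round(4))
for l in ['dial_axis','thumb_pad','pointer_tip','mark_green','clamp_knob']:
    for d in ctrl.pinpoint(l,p)[:2]:
        z={'thumb_pad':.098,'clamp_knob':.101}.get(l,.077)
        print(l,round(d['p'],2),np.round(d['location']),atz(p,*d['location'],z,True).round(4))
go([.5252,-.0933,.15],1.2)
E
```

```text
t: 6.32
position: [0.5238, -0.1006, 0.1509]
ee_rot: [1.0, 0.005, -0.001, 0.002]
ft_force: [0.4, 1.3, -1.7]
opening: 0.0287
t: 6.57
position: [0.5235, -0.0928, 0.1514]
ee_rot: [1.0, 0.009, -0.001, -0.0]
ft_force: [-1.2, 0.1, -0.9]
opening: 0.0285
shaft_tip 0.68 [319.  99.] [ 0.5225 -0.0178  0.151 ] [ 0.5226 -0.0179  0.1552]
motor_mid 0.63 [319. 262.] [ 0.5238 -0.0932  0.151 ] [ 0.5237 -0.0843  0.1675]
thumb_pad 0.79 [222.  14.] [0.4622 0.0395 0.098 ]
thumb_pad 0.35 [324. 101.] [ 0.5255 -0.0174  0.098 ]
pos [ 0.5245 -0.0935  0.1527] t 6.97 shift [ 0.7 -0.1  2.7] turn [ 0.  -0.  -0.2] F [-0.  -0.1 -2.5] op 0.0285
```

View pics/w5.png

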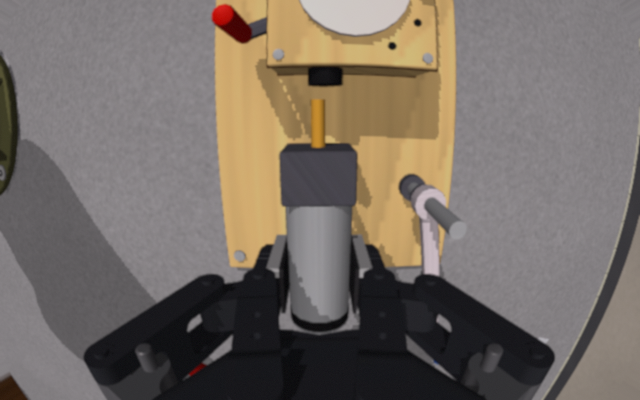

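Run:
```python
from h import *
p=cam('wrist'); q=cam('top','t2.png'); s=cam('scene','s2.png')
for n,u,v,z in [('coup',325,77,.06),('coupl',308,70,.06),('coupr',342,70,.06),('posttop',458,230,.12),('boxL',267,66,.07),('boxR',437,71,.07),('screwL',278,56,.07),('screwR',428,59,.07),('platescr',239,256,.012),('pegtop',224,14,.098)]:
    print(n,atz(p,u,v,z,True).round(4))
a=s['pixels'][150:280,200:380];cv2.imwrite('pics/s2c.png',cv2.resize(a,(800,578),interpolation=cv2.INTER_CUBIC))
a=q['pixels'][130:230,270:430];cv2.imwrite('pics/t2c.png',cv2.resize(a,(800,500),interpolation=cv2.INTER_CUBIC))
```

```text
coup [5.276e-01 4.000e-04 6.000e-02]
coupl [0.5154 0.0054 0.06  ]
coupr [0.5396 0.006  0.06  ]
posttop [ 0.6109 -0.0907  0.12  ]
boxL [0.4875 0.0073 0.07  ]
boxR [0.6073 0.0094 0.07  ]
screwL [0.495  0.0142 0.07  ]
screwR [0.6002 0.0175 0.07  ]
platescr [ 0.4456 -0.1664  0.012 ]
pegtop [0.4641 0.0389 0.098 ]
```

View pics/s2c.png

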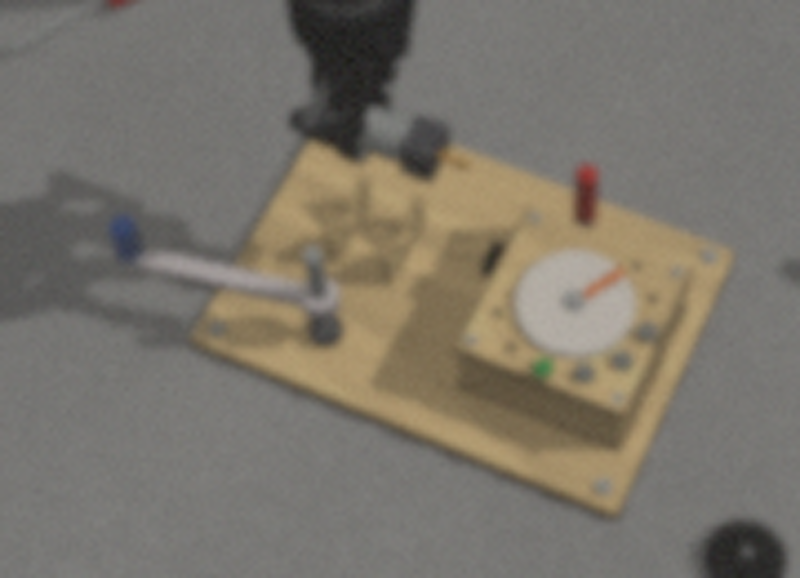

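Run:
```python
from h import *
q=cam('top'); s=cam('scene')
S=lambda a,b:(200+a*.225,150+b*.225)
for n,(a,b),z in [('dial',(573,300),.076),('tip',(465,163),.153),('posttop',(314,257),.12),('knob',(123,222),.101),('peg',(587,172),.098),('c1',(733,253),.012),('c2',(618,515),.012),('c3',(192,340),.012),('green',(542,368),.076)]:
    print(n,atz(s,*S(a,b),z).round(4))
go([.5252,-.0933,.15],1.2)
```

```text
dial [0.5457 0.0696 0.076 ]
tip [ 0.5237 -0.0194  0.153 ]
posttop [ 0.6118 -0.0852  0.12  ]
knob [ 0.6339 -0.2188  0.101 ]
peg [0.4632 0.0414 0.098 ]
c1 [0.4292 0.1428 0.012 ]
c2 [0.6465 0.1504 0.012 ]
c3 [ 0.6551 -0.1676  0.012 ]
green [0.6002 0.0725 0.076 ]
pos [ 0.5245 -0.094   0.1526] t 7.22 shift [ 0.7 -0.7  2.6] turn [ 0.  -0.  -0.3] F [-0.5 -0.1 -1.5] op 0.0286
```

View pics/t2c.png

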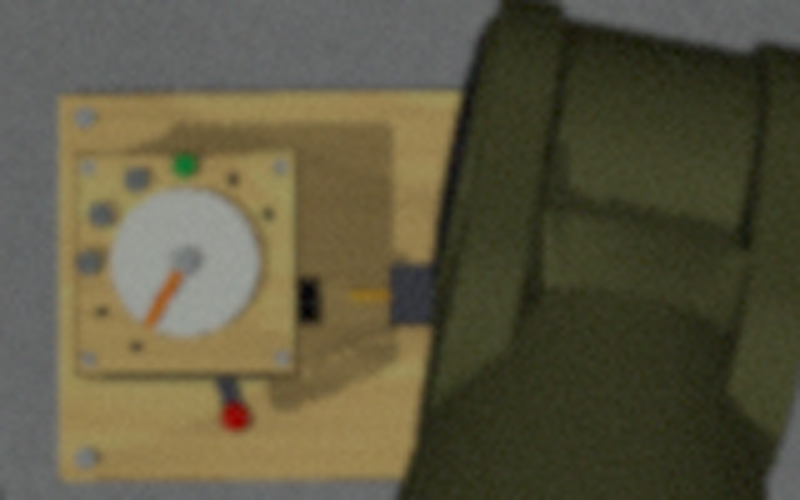

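Run:
```python
from h import *
q=cam('top'); s=cam('scene'); w=cam('wrist')
print(atz(q,270+348/5,130+296/5,.152))
# stand fit: unknown ox,oy,yaw + per-camera bias none; print each camera estimate
import itertools
t=lambda a,b:(270+a/5,130+b/5); S=lambda a,b:(200+a*.225,150+b*.225)
sets={'top':[(t(60,95),(122,160),.012),(t(60,479),(-98,160),.012),(t(187,261),(20,85),.076),(t(78,152),(80,145),.07),(t(295,152),(80,25),.07),(t(78,375),(-40,145),.07),(t(295,375),(-40,25),.07)],
'scene':[(S(733,253),(-98,160),.012),(S(618,515),(122,160),.012),(S(192,340),(122,-160),.012),(S(573,300),(20,85),.076)],
'wrist':[((267,66),(-40,25),.07),((437,71),(80,25),.07),((458,230),(80,-75),.12)]}
for n,L in sets.items():
    cam_={'top':q,'scene':s,'wrist':w}[n]
    W=np.array([atz(cam_,*a,z,n=='wrist')[:2] for a,_,z in L]); B=np.array([b for _,b,_ in L])/1000
    wc,bc=W.mean(0),B.mean(0); H=((B-bc).T@(W-wc)); th=np.arctan2(H[0,1]-H[1,0],H[0,0]+H[1,1]); Rm=np.array([[np.cos(th),-np.sin(th)],[np.sin(th),np.cos(th)]])
    o=wc-Rm@bc; f=lambda v:(o+Rm@(np.array(v)/1000)).round(4)
    print(n,np.degrees(th).round(2),o.round(4),'cradle',f((0,-75)),'post',f((80,-75)),'dial',f((20,85)),'peg',f((-63.5,57.3)),'res',((W-(o+B@Rm.T))*1000).round(1).tolist())
```

```text
[ 0.52000911 -0.01891017  0.152     ]
top 1.28 [ 0.5236 -0.0182] cradle [ 0.5253 -0.0932] post [ 0.6053 -0.0914] dial [0.5417 0.0672] peg [0.4589 0.0376] res [[-1.1, 0.3], [1.0, -0.2], [0.6, -0.5], [0.6, -1.2], [-0.1, 1.3], [-0.2, -1.4], [-0.7, 1.7]]
scene 1.68 [ 0.5294 -0.0137] cradle [ 0.5316 -0.0886] post [ 0.6116 -0.0863] dial [0.5469 0.0719] peg [0.4643 0.0418] res [[2.4, -0.6], [-0.2, 0.5], [-1.0, 2.4], [-1.2, -2.3]]
wrist 1.34 [ 0.5284 -0.0179] cradle [ 0.5301 -0.0929] post [ 0.6101 -0.091 ] dial [0.5464 0.0676] peg [0.4635 0.0379] res [[-0.3, 0.6], [-0.4, -0.2], [0.7, -0.4]]
```

Run:
```python
from h import *
go([.5295,-.093,.068],1.35)
```

```text
pos [ 0.5244 -0.094   0.1526] t 7.37 shift [ 5.1 -0.9 84.6] turn [ 0.  -0.  -0.4] F [-0.2 -0.4 -1.6] op 0.0285
```

```bash
python3 -m inch '[[[0,5,-1,20,0,0,0],[0,5,-1,45,0,0,0],[0,5,-1,65,0,0,0],[0,5,-1,80,0,0,0],[0,5,-1,85,0,0,0],[0,5,-1,85,0,0,0],[0,5,-1,85,0,0,0]]]'
python3 - <<'E'
from h import *
p=cam('wrist','w6.png'); s=cam('scene','s6.png')
a=s['pixels'][150:280,200:380];cv2.imwrite('pics/s6c.png',cv2.resize(a,(800,578),interpolation=cv2.INTER_CUBIC))
go([.5295,-.093,.051],1.35)
E
```

```text
t: 7.95
position: [0.5297, -0.093, 0.068]
ee_rot: [1.0, 0.008, 0.0, 0.0]
ft_force: [0.1, -0.5, -0.6]
opening: 0.0287
pos [ 0.5305 -0.0931  0.0688] t 8.05 shift [-1.  -0.1 17.8] turn [ 0.  -0.1 -0.4] F [-0.2  0.6 -1.8] op 0.0282
```

View pics/w6.png

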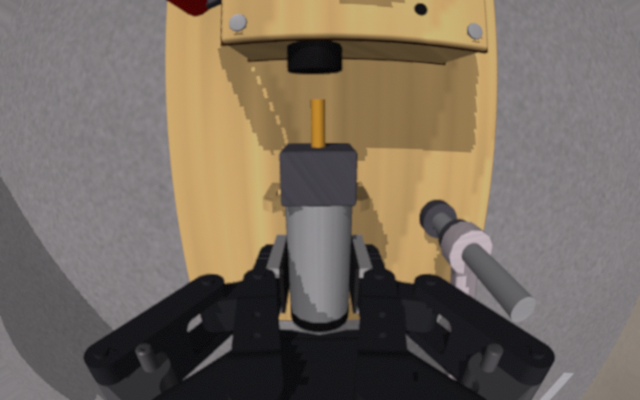

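View pics/s6c.png

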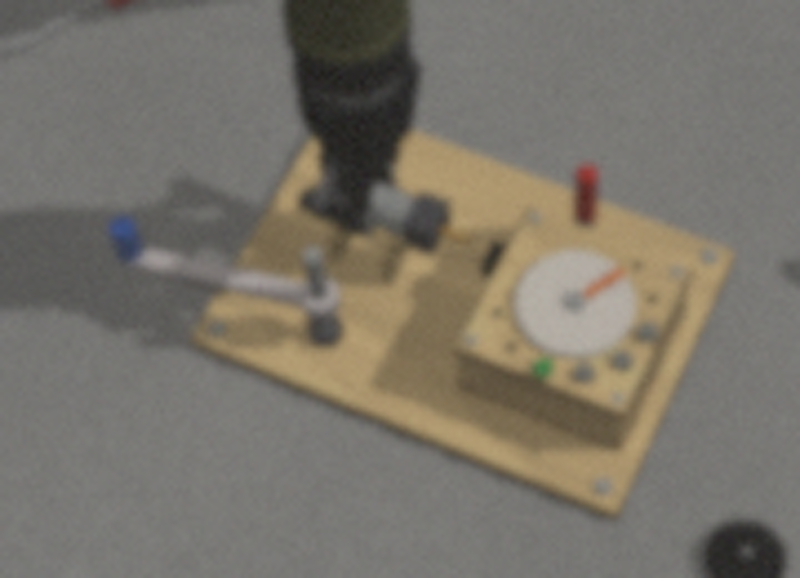

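Run:
```python
from h import *
p=cam('wrist')
for uv in [(273,197),(370,197)]: print(atz(p,*uv,.053,True).round(4))
print(atz(p,318,99,.069,True))
for n,u,v,z in [('coupl',288,44,.06),('coupr',342,44,.06),('boxL',221,40,.07),('boxR',487,48,.07)]: print(n,atz(p,u,v,z,True).round(4))
cv2.imwrite('pics/w7.png',cv2.resize(p['pixels'][140:260,240:400],(800,600),interpolation=cv2.INTER_CUBIC))
```

```text
[ 0.5073 -0.0659  0.053 ]
[ 0.556  -0.0651  0.053 ]
[ 0.52910518 -0.01798262  0.069     ]
coupl [0.5152 0.0077 0.06  ]
coupr [0.5394 0.008  0.06  ]
boxL [0.4871 0.0089 0.07  ]
boxR [0.6063 0.0121 0.07  ]
```

View pics/w7.png

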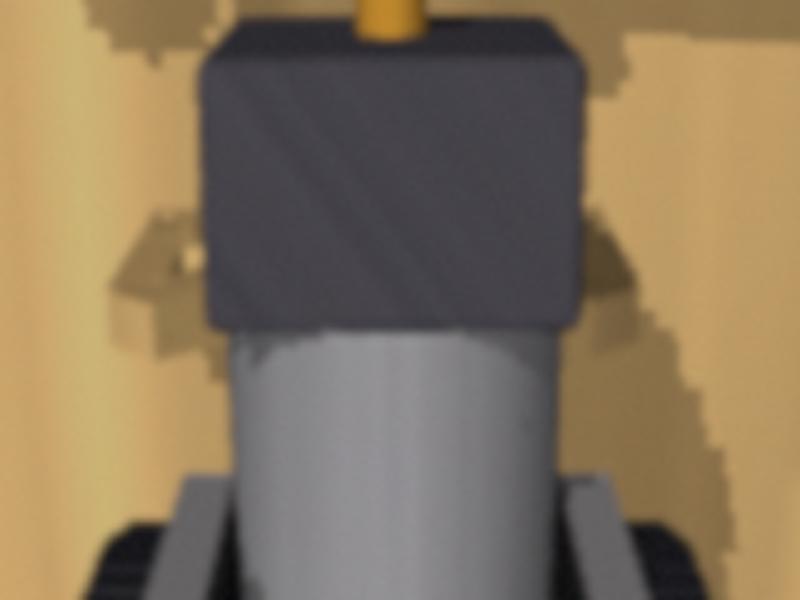

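```bash
python3 -m inch '[[[0,-2,0,6,0,0,0],[0,-2,0,12,0,0,0],[0,-2,0,15,0,0,0],[0,-2,0,17,0,0,0],[0,-2,0,17,0,0,0]]]'
python3 - <<'E'
from h import *
go([.5288,-.093,.051],1.35)
E
```

```text
t: 8.52
position: [0.5283, -0.0929, 0.0511]
ee_rot: [1.0, 0.008, 0.001, 0.0]
ft_force: [0.9, 0.4, 1.8]
opening: 0.0281
pos [ 0.5283 -0.0929  0.0511] t 8.52 shift [0.5 0.1 0.1] turn [ 0.  -0.1 -0.4] F [0.9 0.4 1.8] op 0.0281
```

```bash
python3 -m inch '[[[0.3,0,0,0,0,0,0],[0.6,0,0,0,0,0,0],[0.8,0,0,0,0,0,0],[0.8,0,0,0,0,0,0],[0.8,0,0,0,0,0,0],[0.8,0,0,-15,0,0,0],[0.8,0,0,-45,0,0,0],[0.8,0,0,-85,0,0,0],[0.8,0,0,-120,0,0,0],[0.8,0,0,-120,0,0,0]]]'
python3 - <<'E'
from h import *
p=cam('wrist','w8.png')
q=cam('top','t8.png');s=cam('scene','s8.png')
for l in ['shaft_tip','motor_mid']:
    for d in ctrl.pinpoint(l,p)[:3]:
        print(l,round(d['p'],2),np.round(d['location']),atz(p,*d['location'],.052,True).round(4),dep(p,*d['location'],True).round(4))
go([.5288,-.093,.15],1.35)
E
```

```text
t: 9.35
position: [0.5315, -0.0937, 0.1776]
ee_rot: [1.0, 0.008, 0.005, 0.001]
ft_force: [1.4, -0.9, 0.8]
opening: 0.0681
shaft_tip 0.98 [314. 103.] [ 0.5279 -0.0182  0.052 ] [ 0.5279 -0.0183  0.0546]
motor_mid 0.67 [315. 189.] [ 0.5298 -0.092   0.052 ] [ 0.5297 -0.0882  0.0663]
pos [ 0.5263 -0.0927  0.1692] t 9.6 shift [ 2.6  0.3 19.2] turn [-0.   0.1 -0.4] F [-0.3 -0.6 -0.4] op 0.0681
```

View pics/w8.png

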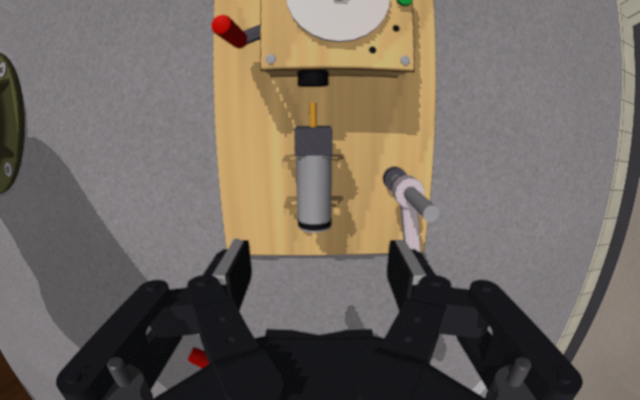

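Motor seated: its axis runs through the plates' middle (cols 285–342, motor at 314), the tip is at z≈0.052 and the barrel top at 0.066. Next I go above the knob.

Run:
```python
from h import *
print(ctrl.sense()['q'].round(2))
go([.634,-.200,.17],11.5)
```

```text
[-0.17  0.23 -0.32  1.02 -0.    1.38]
pos [ 0.5263 -0.0927  0.1692] t 9.6 shift [105.9 109.   -1.2] turn [ -0.    0.1 -10.6] F [-0.3 -0.6 -0.4] op 0.0681
```

```bash
python3 -m inch '[[[0.8,106,109,-1,0,0,-10.5],[0.8,106,109,-1,0,0,-10.5],[0.8,106,109,-1,0,0,-10.5],[0.8,106,109,-1,0,0,-10.5],[0.8,106,109,-1,0,0,-10.5],[0.8,106,109,-1,0,0,-10.5],[0.8,106,109,-1,0,0,-10.5]]]'
python3 - <<'E'
from h import *
p=cam('wrist','w9.png')
for l in ['clamp_knob','clamp_post']:
    for d in ctrl.pinpoint(l,p)[:3]:
        print(l,round(d['p'],2),np.round(d['location']),atz(p,*d['location'],.101,True).round(4),dep(p,*d['location'],True).round(4))
go([.634,-.200,.17],11.5)
E
```

```text
t: 10.18
position: [0.6337, -0.1995, 0.1697]
ee_rot: [0.995, 0.1, -0.002, -0.001]
ft_force: [-0.8, -0.4, 0.0]
opening: 0.0683
clamp_knob 0.94 [314. 243.] [ 0.6346 -0.2217  0.101 ] [ 0.6346 -0.2216  0.1011]
clamp_post 0.15 [218.  49.] [ 0.5464 -0.1015  0.101 ] [ 0.5339 -0.0967  0.0669]
pos [ 0.6342 -0.1991  0.1713] t 10.33 shift [-0.4  0.9  1.3] turn [-0.   0.1 -0. ] F [-0.7  0.   0.9] op 0.0682
```

View pics/w9.png

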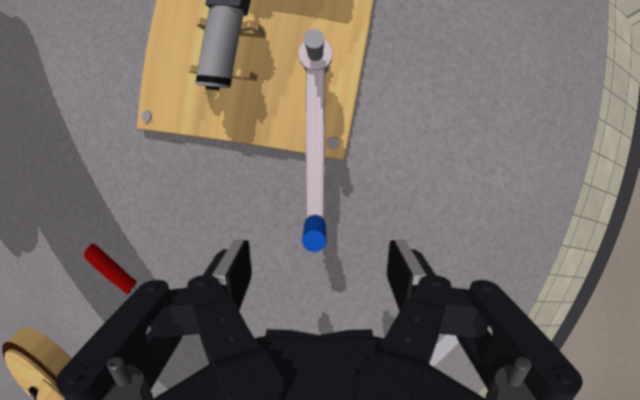

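Knob top is at (314,241), giving (0.635,-0.222,0.101); the height matches the bar fully down.

```bash
python3 - <<'E'
from h import *
p=cam('wrist')
print(atz(p,315,42,.12,True))
go([.6346,-.2217,.085],11.5)
E
python3 -m inch '[[[0.8,-4,23,0,0,0,0],[0.8,-4,23,25,0,0,0],[0.8,-4,23,50,0,0,0],[0.8,-4,23,72,0,0,0],[0.8,-4,23,86,0,0,0],[0.8,-4,23,86,0,0,0],[0.8,-4,23,86,0,0,0]]]'
python3 - <<'E'
from h import *
p=cam('wrist','w10.png')
go([.6346,-.2217,.085],11.5)
E
```

```text
[ 0.61012738 -0.09075998  0.12      ]
pos [ 0.6344 -0.1992  0.1716] t 10.38 shift [-4.3 22.1 86.6] turn [-0.  0.  0.] F [1.1 0.8 0.5] op 0.0684
t: 10.97
position: [0.635, -0.2227, 0.0854]
ee_rot: [0.995, 0.1, -0.001, -0.0]
ft_force: [0.2, -0.1, 0.5]
opening: 0.0684
pos [ 0.636  -0.2231  0.0866] t 11.02 shift [-1.1 -1.7  1.6] turn [ 0. -0. -0.] F [-0.3 -0.5  1.5] op 0.0686
```

View pics/w10.png

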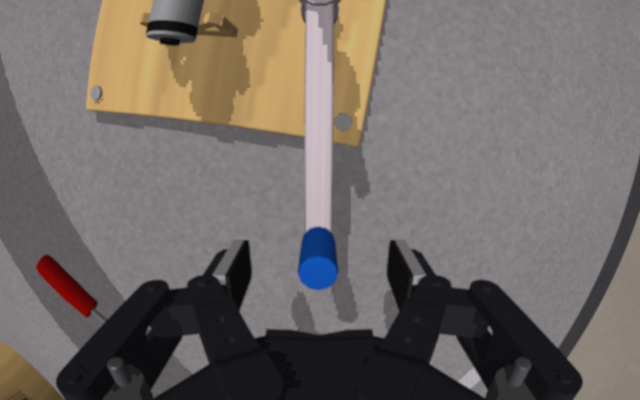

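```bash
python3 -m inch '[[[0,-1,-2,1,0,0,0],[0,-1,-2,1,0,0,0],[0,-1,-2,1,0,0,0],[0,-1,-2,1,0,0,0],[0,-1,-2,1,0,0,0],[0,-1,-2,1,0,0,0],[0,-1,-2,1,0,0,0],[0,-1,-2,1,0,0,0],[0,-1,-2,1,0,0,0],[0,-1,-2,1,0,0,0]]]' 60; python3 -m inch '[[[0,0,0,0,0,0,0],[0,0,0,-15,0,0,0],[0,0,0,-25,0,0,0],[0,0,0,-32,0,0,0],[0,0,0,-32,0,0,0],[0,0,0,-32,0,0,0]]]'
python3 - <<'E'
from h import *
p=cam('scene','s11.png')
a=p['pixels'][150:280,200:380];cv2.imwrite('pics/s11c.png',cv2.resize(a,(800,578),interpolation=cv2.INTER_CUBIC))
s=ctrl.sense(); go(s['position'],11.5)
P=s['position']; C=np.array([.6095,-.0907]); v=P[:2]-C; print('r',np.hypot(*v),'ang',np.degrees(np.arctan2(v[1],v[0])))
E
```

```text
t: 11.85
position: [0.6348, -0.222, 0.0848]
ee_rot: [0.995, 0.1, 0.0, 0.0]
ft_force: [0.6, -1.1, 1.9]
opening: 0.0158
t: 12.35
position: [0.6343, -0.2215, 0.1163]
ee_rot: [0.995, 0.1, -0.0, -0.0]
ft_force: [0.8, 0.3, -5.4]
opening: 0.0163
pos [ 0.6343 -0.2215  0.116 ] t 12.4 shift [0. 0. 0.] turn [-0.  0. -0.] F [ 0.9  0.7 -4.4] op 0.016
r 0.13310974737388664 ang -79.2758090046862
```

View pics/s11c.png

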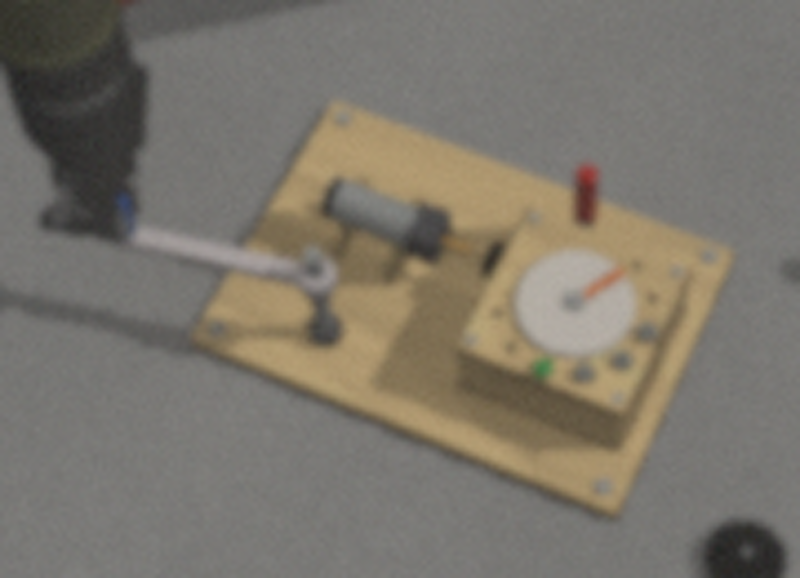

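```bash
cat > arc.py <<'E'
from h import *
def arc(a_end,n,z=None):
    s=ctrl.sense(); P=s['position']; C=np.array([.6097,-.0898]); v=P[:2]-C; a0=np.degrees(np.arctan2(v[1],v[0]))
    if a0>0:a0-=360
    R0=R.from_quat(s['ee_rot']); r0=np.hypot(*v); print('r',r0,'a0',a0,'F',s['ft_force'].round(1),P.round(4))
    for i in range(1,n+1):
        a=a0+(a_end-a0)*i/n; r=r0+(.134-r0)*i/n
        Q=np.array([C[0]+r*np.cos(np.radians(a)),C[1]+r*np.sin(np.radians(a)),P[2] if z is None else z])
        print((R0.inv().apply(Q-P)*1000).round(0),round(a0-a,1))
E
python3 -c "
from arc import *
arc(-129,9)"
```

```text
r 0.13395730645891502 a0 -79.43148960730352 F [ 0.9  0.7 -4.4] [ 0.6343 -0.2215  0.116 ]
[-13.  -1.   0.] 5.5
[-26.  -3.   0.] 11.0
[-38.  -6.   0.] 16.5
[-50. -11.   0.] 22.0
[-62. -16.   0.] 27.5
[-73. -23.   0.] 33.0
[-83. -30.   0.] 38.6
[-93. -39.   0.] 44.1
[-101.  -49.    0.] 49.6
```

```bash
python3 -m inch '[[[0,-13,-1,0,0,0,5.5],[0,-26,-3,0,0,0,11],[0,-38,-6,0,0,0,16.5],[0,-50,-11,0,0,0,22],[0,-62,-16,0,0,0,27.5],[0,-73,-23,0,0,0,33],[0,-83,-30,0,0,0,38.5],[0,-93,-39,0,0,0,44],[0,-101,-49,0,0,0,49.5],[0,-101,-49,0,0,0,49.5]]]'; python3 -c "
from arc import *
arc(-178.6,9)"
```

```text
t: 13.23
position: [0.5231, -0.1933, 0.1158]
ee_rot: [0.945, -0.327, -0.001, 0.001]
ft_force: [-1.4, -3.7, -5.5]
opening: 0.0161
r 0.13495336755453946 a0 -129.94171250670075 F [-1.4 -3.7 -5.5] [ 0.5231 -0.1933  0.1158]
[-13.  -1.   0.] 5.4
[-25.  -3.   0.] 10.8
[-37.  -7.   0.] 16.2
[-49. -11.   0.] 21.6
[-61. -17.   0.] 27.0
[-71. -24.   0.] 32.4
[-81. -31.   0.] 37.8
[-91. -40.   0.] 43.3
[-99. -49.   0.] 48.7
```

```bash
python3 -m inch '[[[0,-13,-1,0,0,0,5.5],[0,-25,-3,0,0,0,11],[0,-38,-7,0,0,0,16.5],[0,-50,-11,0,0,0,22],[0,-62,-17,0,0,0,27.5],[0,-73,-24,0,0,0,33],[0,-82,-31,0,0,0,38.5],[0,-91,-40,0,0,0,44],[0,-100,-49,0,0,0,49.5],[0,-100,-49,0,0,0,49.5]]]'
python3 - <<'E'
from arc import *
p=cam('scene','s12.png')
a=p['pixels'][150:280,200:380];cv2.imwrite('pics/s12c.png',cv2.resize(a,(800,578),interpolation=cv2.INTER_CUBIC))
arc(-178.6,1)
E
```

```text
t: 14.07
position: [0.4742, -0.0923, 0.1152]
ee_rot: [0.722, -0.692, -0.002, 0.002]
ft_force: [-6.4, -3.5, -5.5]
opening: 0.0162
r 0.1354787173206137 a0 -178.68351968775042 F [-6.8 -3.9 -5.2] [ 0.4743 -0.0929  0.1153]
[ 0. -1. -0.] -0.1
```

View pics/s12c.png

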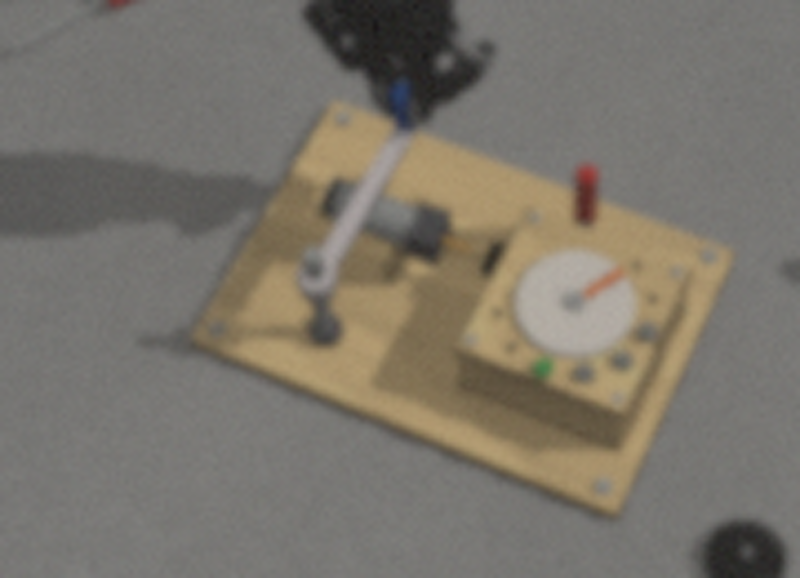

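```bash
python3 -m inch '[[[0,0,-1,6,0,0,0],[0,0,-1,12,0,0,0],[0,0,-1,17,0,0,0],[0,0,-1,19,0,0,0],[0,0,-1,20,0,0,0],[0,0,-1,20,0,0,0],[0,0,-1,20,0,0,0]]]'; python3 -c "
from arc import *
arc(-178.6,1)"
```

```text
t: 14.7
position: [0.4736, -0.0936, 0.097]
ee_rot: [0.723, -0.691, -0.003, 0.003]
ft_force: [-19.9, -0.0, 21.7]
opening: 0.0164
r 0.13611881210599933 a0 -178.40290176640326 F [-19.9  -0.   21.7] [ 0.4736 -0.0936  0.097 ]
[-0. -2. -0.] 0.2
```

```bash
python3 -m inch '[[[0.2,0,0,-1,0,0,0],[0.5,0,0,-1,0,0,0],[0.6,0,0,-1,0,0,0],[0.6,0,0,-1,0,0,0],[0.6,0,0,-20,0,0,0],[0.6,0,0,-45,0,0,0],[0.6,0,0,-75,0,0,0],[0.6,0,0,-75,0,0,0],[0.6,0,0,-75,0,0,0]]]'
python3 - <<'E'
from arc import *
w=cam('wrist','w13.png')
p=cam('scene','s13.png')
a=p['pixels'][150:280,200:380];cv2.imwrite('pics/s13c.png',cv2.resize(a,(800,578),interpolation=cv2.INTER_CUBIC))
for l in ['clamp_knob','thumb_pad','shaft_tip']:
  for q in (w,p):
    for d in ctrl.pinpoint(l,q)[:1]:
        u=d['location'];f=q is w
        print(l,round(d['p'],2),np.round(u),atz(q,*u,{'clamp_knob':.1125,'thumb_pad':.098,'shaft_tip':.052}[l],f).round(4),dep(q,*u,f).round(4))
go([.4,.0,.15],0)
print(ctrl.sense()['q'].round(2))
E
```

```text
t: 15.45
position: [0.4806, -0.0938, 0.1735]
ee_rot: [0.723, -0.691, 0.002, -0.001]
ft_force: [-0.2, 0.1, -1.7]
opening: 0.0514
clamp_knob 0.69 [318. 228.] [ 0.4733 -0.0934  0.1125] [ 0.4733 -0.0934  0.1126]
clamp_knob 0.69 [291. 172.] [ 0.473  -0.0923  0.1125] [ 0.4725 -0.0926  0.1117]
thumb_pad 0.88 [152. 223.] [0.4629 0.0387 0.098 ] [0.463  0.0386 0.0981]
thumb_pad 0.58 [330. 190.] [0.4714 0.0366 0.098 ] [0.4698 0.036  0.0954]
shaft_tip 0.78 [ 64. 253.] [0.3916 0.2148 0.052 ] [0.3593 0.2766 0.0006]
shaft_tip 0.87 [471. 247.] [0.4445 0.4773 0.052 ] [0.4257 0.4819 0.0201]
pos [ 0.4777 -0.0934  0.1708] t 15.85 shift [-96.6  73.6  20.9] turn [  0.1   0.1 -87.5] F [-0.1 -0.3 -0.1] op 0.0515
[-0.19  0.15 -0.43  1.   -0.    2.91]
```

View pics/w13.png

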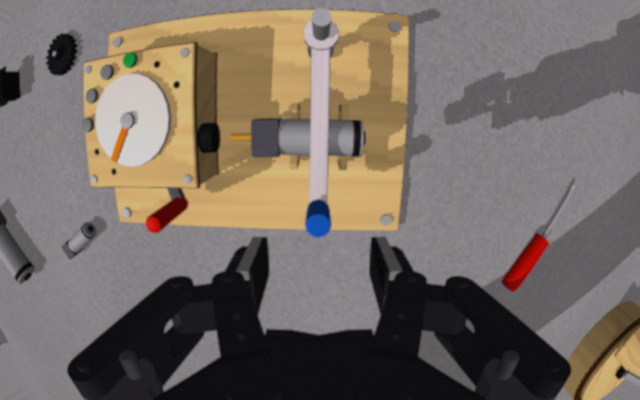

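View pics/s13c.png

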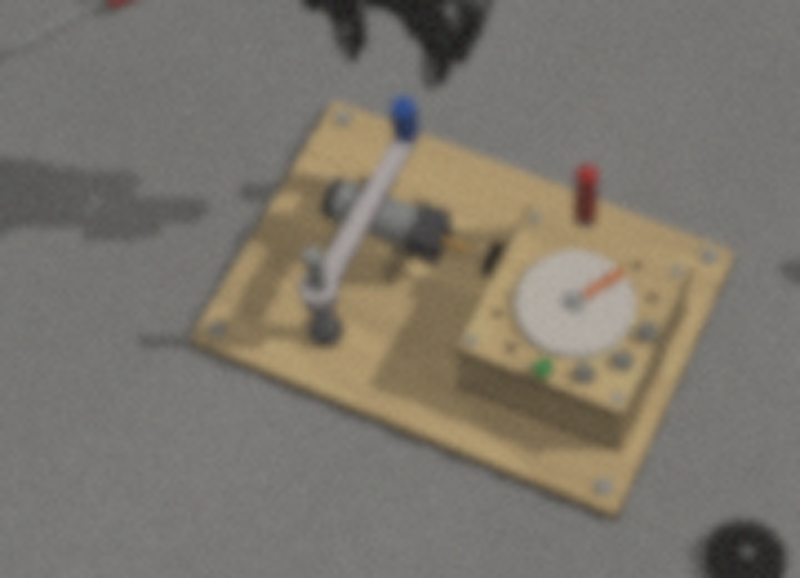

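Clamp down: knob top is at z 0.1126, so lift ≈0.0116, and the bar is square across (knob at 318,222). The motor still lies centred under it. The peg is at (0.463,0.039). Turning the tool and shutting the fingers now.

```bash
python3 - <<'E'
from h import *
go([.46,.0,.171],1.35)
E
python3 -m inch '[[[0,-95,14,0,0,0,-86],[0,-95,14,0,0,0,-86],[0,-95,14,0,0,0,-86],[0,-95,14,0,0,0,-86],[0,-95,14,0,0,0,-86],[0,-95,14,0,0,0,-86],[0,-95,14,0,0,0,-86],[0,-95,14,0,0,0,-86],[0,-95,14,0,0,0,-86],[0,-95,14,0,0,0,-86]]]'
python3 - <<'E'
from h import *
go([.46,.0,.171],1.35)
E
```

```text
pos [ 0.4777 -0.0934  0.1708] t 15.85 shift [-94.   13.7  -0.2] turn [  0.1   0.1 -88.9] F [-0.1 -0.3 -0.1] op 0.0515
t: 16.68
position: [0.4599, 0.0009, 0.1712]
ee_rot: [0.991, -0.135, -0.0, 0.0]
ft_force: [-0.2, -0.5, -0.1]
opening: -0.0004
pos [0.4599 0.0009 0.1712] t 16.68 shift [0.3 0.8 0.2] turn [  0.    0.  -16.9] F [-0.2 -0.5 -0.1] op -0.0004
```

```bash
python3 -m inch '[[[0,0,0,0,0,0,-17],[0,0,0,0,0,0,-17],[0,0,0,0,0,0,-17],[0,0,0,0,0,0,-17]]]'
python3 - <<'E'
from h import *
w=cam('wrist','w14.png')
for l in ['thumb_pad','pointer_tip','mark_green','dial_axis']:
    for d in ctrl.pinpoint(l,w)[:1]:
        u=d['location']; print(l,round(d['p'],2),np.round(u),atz(w,*u,.098 if l=='thumb_pad' else .077,True).round(4),dep(w,*u,True).round(4))
go([.46,.0085,.090],1.35)
E
```

```text
t: 17.02
position: [0.46, 0.0008, 0.1713]
ee_rot: [1.0, 0.01, -0.0, -0.0]
ft_force: [0.6, -0.2, -0.5]
opening: 0.0
thumb_pad 0.88 [322. 157.] [0.4618 0.0394 0.098 ] [0.4618 0.0395 0.0984]
pointer_tip 0.7 [387.  84.] [0.5084 0.0922 0.077 ] [0.5096 0.0927 0.0713]
mark_green 0.58 [487. 120.] [0.5936 0.072  0.077 ] [0.5934 0.072  0.0772]
dial_axis 0.57 [429. 120.] [0.542  0.0676 0.077 ] [0.5406 0.0677 0.0808]
pos [0.4601 0.0008 0.1715] t 17.27 shift [ 0.  -7.7 81.5] turn [ 0.   0.  -0.3] F [ 0.4 -1.  -0.2] op -0.0001
```

View pics/w14.png

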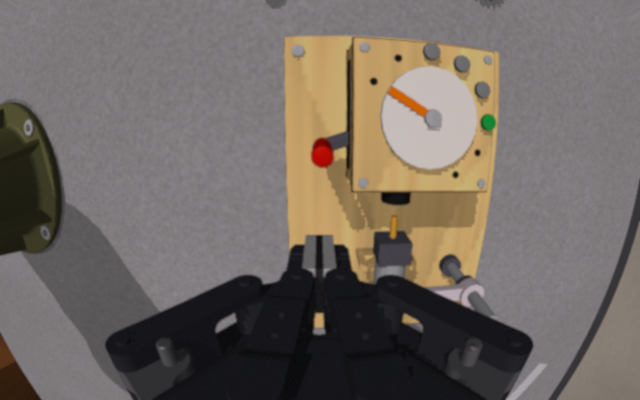

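Fingers shut, with the peg straight ahead at (322,152). The pointer is at the upper left (395,92) and green at (488,122), still five notches clockwise.

```bash
python3 -m inch '[[[0,0,0,30,0,0,0],[0,0,0,60,0,0,0],[0,0,-2,78,0,0,0],[0,0,-5,82,0,0,0],[0,0,-8,82,0,0,0],[0,0,-8,82,0,0,0]]]'
python3 - <<'E'
from h import *
go([.46,.0197,.090],1.35)
go([.46,.0747,.090],1.35)
E
```

```text
t: 17.77
position: [0.4605, 0.0093, 0.0903]
ee_rot: [1.0, 0.009, 0.0, -0.0]
ft_force: [0.5, 0.3, -0.5]
opening: 0.0002
pos [0.4605 0.0093 0.0903] t 17.77 shift [ -0.3 -10.4   0.3] turn [-0.  -0.  -0.3] F [ 0.5  0.3 -0.5] op 0.0002
pos [0.4605 0.0093 0.0903] t 17.77 shift [  0.7 -65.4   0.3] turn [-0.  -0.  -0.3] F [ 0.5  0.3 -0.5] op 0.0002
```

```bash
python3 -m inch '[[[0,0,-10,0,0,0,0],[0,0,-20,0,0,0,0],[0,0,-30,0,0,0,0],[0,0,-40,0,0,0,0],[0,0,-50,0,0,0,0],[0,0,-56,0,0,0,0],[0,0,-60,0,0,0,0],[0,0,-60,0,0,0,0]]]'
python3 -m inch '[[[0,0,-3,0,0,0,0],[0,0,-3,0,0,0,0]]]'
```

```text
t: 18.43
position: [0.4597, 0.0699, 0.0899]
ee_rot: [1.0, 0.01, 0.001, -0.0]
ft_force: [1.4, -1.4, 1.5]
opening: -0.0
t: 18.6
position: [0.4592, 0.072, 0.0897]
ee_rot: [1.0, 0.009, 0.0, -0.0]
ft_force: [2.0, -2.6, 1.5]
opening: 0.0003
```

```bash
python3 -m inch '[[[0,0,-2,0,0,0,0],[0,0,-2,0,0,0,0]]]'
```

```text
t: 18.77
position: [0.459, 0.0738, 0.0896]
ee_rot: [1.0, 0.009, 0.0, -0.0]
ft_force: [1.5, -1.5, 0.0]
opening: 0.0004
```

```bash
python3 -m inch '[[[0,0,-2,0,0,0,0],[0,0,-2,0,0,0,0]]]'; python3 -m inch '[[[0,0,-2,0,0,0,0],[0,0,-2,0,0,0,0]]]';python3 - <<'E'
from h import *
w=cam('wrist','w15.png')
go([.46,.0747,.090],1.35)
E
```

```text
t: 18.93
position: [0.4591, 0.0755, 0.0896]
ee_rot: [1.0, 0.009, 0.0, 0.0]
ft_force: [2.6, -3.5, 0.6]
opening: -0.0002
t: 19.1
position: [0.4591, 0.0758, 0.0896]
ee_rot: [1.0, 0.009, 0.0, 0.003]
ft_force: [3.1, -9.8, 1.2]
opening: 0.0004
pos [0.4591 0.0757 0.0896] t 19.15 shift [ 0.9  1.1 -0.4] turn [ 0.3 -0.  -0.3] F [ 2.4 -9.3  0.8] op 0.0004
```

View pics/w15.png

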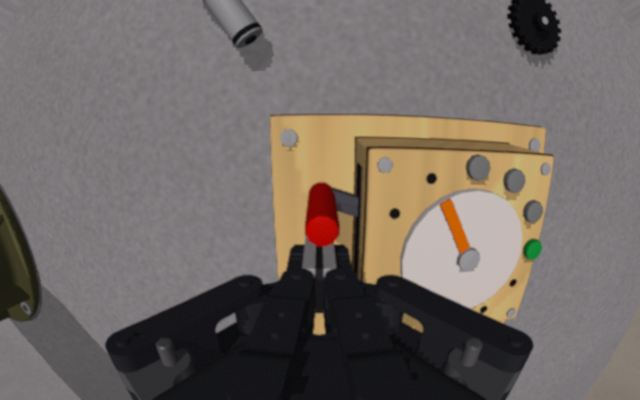

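```bash
python3 -m inch '[[[0,0,-1,0,0,0,0],[0,0,-1,0,0,0,0]]]'; python3 -m inch '[[[0,0,10,0,0,0,0],[0,0,22,0,0,0,0],[0,0,34,0,0,0,0],[0,0,46,0,0,0,0],[0,0,58,0,0,0,0],[0,0,70,0,0,0,0],[0,0,70,0,0,0,0],[0,0,70,0,0,0,0]]]'
cat > dial.py <<'E'
from h import *
import sys
w=cam('wrist',sys.argv[1])
h=cv2.cvtColor(w['pixels'],cv2.COLOR_BGR2HSV)
def pts(m,lo,hi):
    v,u=np.nonzero(m); X=np.array([atz(w,a,b,.077,True) for a,b in zip(u,v)]); k=(X[:,2]>0)&(np.hypot(X[:,0]-.543,X[:,1]-.068)<hi)&(np.hypot(X[:,0]-.543,X[:,1]-.068)>lo); return X[k][:,:2]
o=pts(cv2.inRange(h,(5,150,120),(18,255,255))>0,0,.046); g=pts(cv2.inRange(h,(50,120,60),(80,255,255))>0,.03,.08)
gc=g.mean(0); wm=pts((h[...,1]<40)&(h[...,2]>150),0,.05); c=(wm.min(0)+wm.max(0))/2
c=np.array([.543,.068]) if len(wm)<200 else c
f=lambda v:np.degrees(np.arctan2(v[1],v[0]))
far=o[np.hypot(*(o-c).T)>.033].mean(0) if len(o) else c
print('n',len(o),len(g),'c',c.round(4),'pointer',round(f(far-c),1),'green',round(f(gc-c),1),gc.round(4))
for d in ctrl.pinpoint('thumb_pad',w)[:1]: print('peg',atz(w,*d['location'],.098,True).round(4))
s=ctrl.sense();print(s['t'],s['position'].round(4),s['ft_force'].round(1))
E
python3 dial.py w16.png
```

```text
t: 19.32
position: [0.4591, 0.0759, 0.0896]
ee_rot: [1.0, 0.008, 0.0, 0.004]
ft_force: [3.3, -12.3, 1.9]
opening: 0.0002
t: 19.98
position: [0.4594, 0.009, 0.0894]
ee_rot: [1.0, 0.009, -0.0, -0.001]
ft_force: [0.1, -0.6, 0.0]
opening: -0.0003
n 743 306 c [0.5437 0.0696] pointer 120.5 green 1.6 [0.5937 0.071 ]
peg [0.4623 0.0385 0.098 ]
20.0833 [0.4597 0.0094 0.0894] [ 0.5  0.2 -0. ]
```

View pics/w16.png

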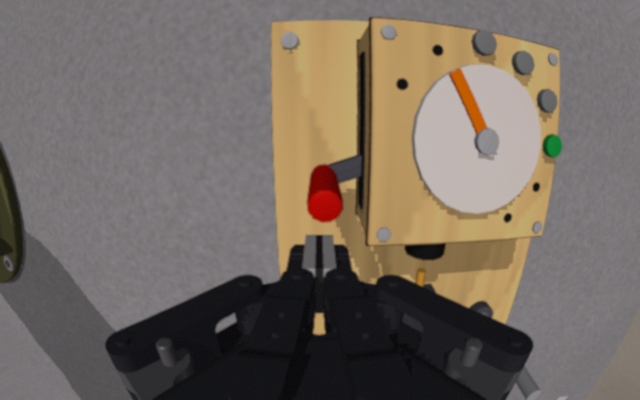

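One click took the pointer from 151° to 120°, with green at about 1.5°; the lever is back at rest. Four more to go.

```bash
python3 -m inch '[[[0,0,-12,0,0,0,0],[0,0,-24,0,0,0,0],[0,0,-36,0,0,0,0],[0,0,-46,0,0,0,0],[0,0,-55,0,0,0,0],[0,0,-62,0,0,0,0],[0,0,-67,0,0,0,0],[0,0,-70,0,0,0,0],[0,0,-70,0,0,0,0],[0,0,-70,0,0,0,0]]]'; python3 -m inch '[[[0,0,10,0,0,0,0],[0,0,22,0,0,0,0],[0,0,34,0,0,0,0],[0,0,46,0,0,0,0],[0,0,58,0,0,0,0],[0,0,70,0,0,0,0],[0,0,70,0,0,0,0],[0,0,70,0,0,0,0]]]'; python3 dial.py w17.png
```

```text
t: 20.92
position: [0.4594, 0.0759, 0.0897]
ee_rot: [1.0, 0.009, 0.001, 0.004]
ft_force: [1.6, -13.8, 1.1]
opening: -0.0001
t: 21.58
position: [0.4603, 0.009, 0.0897]
ee_rot: [1.0, 0.009, 0.0, -0.001]
ft_force: [-0.4, 0.1, 0.3]
opening: 0.0001
n 701 308 c [0.5438 0.0691] pointer 90.1 green 2.0 [0.5937 0.0709]
peg [0.4627 0.0393 0.098 ]
21.6833 [0.4602 0.0094 0.0897] [ 0.4  0.5 -0.1]
```

```bash
python3 -m inch '[[[0,0,-12,0,0,0,0],[0,0,-24,0,0,0,0],[0,0,-36,0,0,0,0],[0,0,-46,0,0,0,0],[0,0,-55,0,0,0,0],[0,0,-62,0,0,0,0],[0,0,-67,0,0,0,0],[0,0,-70,0,0,0,0],[0,0,-70,0,0,0,0],[0,0,-70,0,0,0,0]]]'; python3 -m inch '[[[0,0,10,0,0,0,0],[0,0,22,0,0,0,0],[0,0,34,0,0,0,0],[0,0,46,0,0,0,0],[0,0,58,0,0,0,0],[0,0,70,0,0,0,0],[0,0,70,0,0,0,0],[0,0,70,0,0,0,0]]]'; python3 dial.py w18.png
```

```text
t: 22.52
position: [0.4595, 0.0759, 0.0897]
ee_rot: [1.0, 0.009, 0.001, 0.004]
ft_force: [2.9, -13.2, 0.8]
opening: -0.0002
t: 23.18
position: [0.4603, 0.009, 0.0897]
ee_rot: [1.0, 0.009, 0.0, -0.001]
ft_force: [0.5, 1.3, -0.6]
opening: 0.0002
n 635 308 c [0.5437 0.0695] pointer 60.0 green 1.6 [0.5937 0.0709]
peg [0.4617 0.0404 0.098 ]
23.2833 [0.4602 0.0094 0.0897] [-0.4 -0.  -0.2]
```

```bash
python3 -m inch '[[[0,0,-12,0,0,0,0],[0,0,-24,0,0,0,0],[0,0,-36,0,0,0,0],[0,0,-46,0,0,0,0],[0,0,-55,0,0,0,0],[0,0,-62,0,0,0,0],[0,0,-67,0,0,0,0],[0,0,-70,0,0,0,0],[0,0,-70,0,0,0,0],[0,0,-70,0,0,0,0]]]'; python3 -m inch '[[[0,0,10,0,0,0,0],[0,0,22,0,0,0,0],[0,0,34,0,0,0,0],[0,0,46,0,0,0,0],[0,0,58,0,0,0,0],[0,0,70,0,0,0,0],[0,0,70,0,0,0,0],[0,0,70,0,0,0,0]]]'; python3 dial.py w19.png
```

```text
t: 24.12
position: [0.4595, 0.0759, 0.0897]
ee_rot: [1.0, 0.009, 0.001, 0.004]
ft_force: [1.2, -13.3, 0.0]
opening: -0.0002
t: 24.78
position: [0.4603, 0.009, 0.0897]
ee_rot: [1.0, 0.009, 0.0, -0.001]
ft_force: [0.8, -0.3, -0.6]
opening: 0.0001
n 561 307 c [0.5438 0.0695] pointer 30.5 green 1.7 [0.5937 0.0709]
24.8833 [0.4602 0.0094 0.0897] [-0.6 -0.5  0.7]
```

View pics/w19.png

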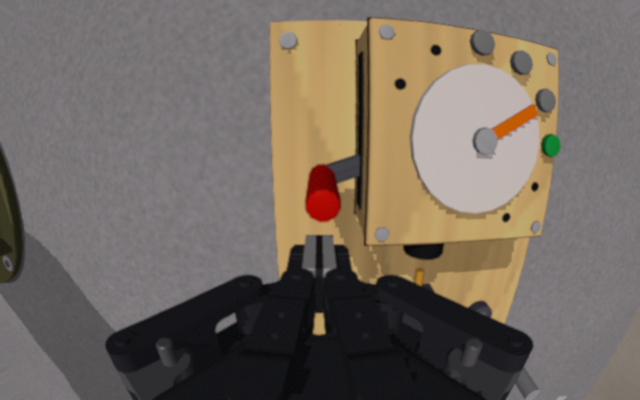

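Pointer (tip ≈535,108) stands at the last grey cap, one notch short of green (551,146). One more click.

```bash
python3 -m inch '[[[0,0,-12,0,0,0,0],[0,0,-24,0,0,0,0],[0,0,-36,0,0,0,0],[0,0,-46,0,0,0,0],[0,0,-55,0,0,0,0],[0,0,-62,0,0,0,0],[0,0,-67,0,0,0,0],[0,0,-70,0,0,0,0],[0,0,-70,0,0,0,0],[0,0,-70,0,0,0,0]]]'; python3 -m inch '[[[0,0,10,0,0,0,0],[0,0,22,0,0,0,0],[0,0,34,0,0,0,0],[0,0,46,0,0,0,0],[0,0,58,0,0,0,0],[0,0,75,0,0,0,0],[0,0,75,0,0,0,0],[0,0,75,0,0,0,0]]]'; python3 dial.py w20.png
```

```text
t: 25.72
position: [0.4595, 0.0759, 0.0898]
ee_rot: [1.0, 0.009, 0.001, 0.004]
ft_force: [1.7, -13.3, 0.3]
opening: -0.0004
t: 26.38
position: [0.4604, 0.0039, 0.0897]
ee_rot: [1.0, 0.009, 0.0, -0.001]
ft_force: [0.4, 0.5, -0.3]
opening: -0.0001
n 507 309 c [0.5435 0.0695] pointer 1.1 green 1.6 [0.5937 0.0709]
peg [0.462  0.0396 0.098 ]
26.4833 [0.4603 0.0045 0.0897] [-0.3  1.2  0.7]
```

View pics/w20.png

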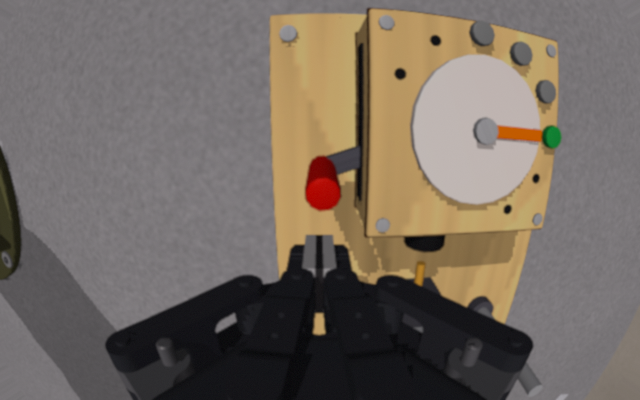

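Pointer is on green (551,136) and the lever is at rest. Raising the tool and making a last check of the clamp.

```bash
python3 -m inch '[[[0,0,0,-30,0,0,0],[0,0,0,-65,0,0,0],[0,0,10,-100,0,0,0],[0,0,40,-120,0,0,0],[0,0,70,-130,0,0,0],[0,0,70,-130,0,0,0],[0,0,70,-130,0,0,0]]]'; python3 dial.py w21.png
python3 - <<'E'
from h import *
w=cam('wrist'); 
for l in ['shaft_tip','motor_mid','clamp_knob']:
    for d in ctrl.pinpoint(l,w)[:1]:
        print(l,round(d['p'],2),np.round(d['location']),dep(w,*d['location'],True).round(4))
E
```

```text
t: 27.07
position: [0.4621, -0.0663, 0.2203]
ee_rot: [1.0, 0.008, 0.001, -0.0]
ft_force: [-0.1, 0.4, 0.2]
opening: 0.0004
n 195 118 c [0.5434 0.069 ] pointer 2.0 green 1.2 [0.5951 0.07  ]
peg [0.4622 0.0397 0.098 ]
27.1667 [ 0.461  -0.0652  0.219 ] [-0.7 -0.2 -0.1]
shaft_tip 0.94 [390. 136.] [ 0.5396 -0.0215  0.0133]
motor_mid 0.79 [384. 207.] [ 0.5246 -0.085   0.0733]
clamp_knob 0.77 [335. 229.] [ 0.4755 -0.0922  0.1125]
```

View pics/w21.png

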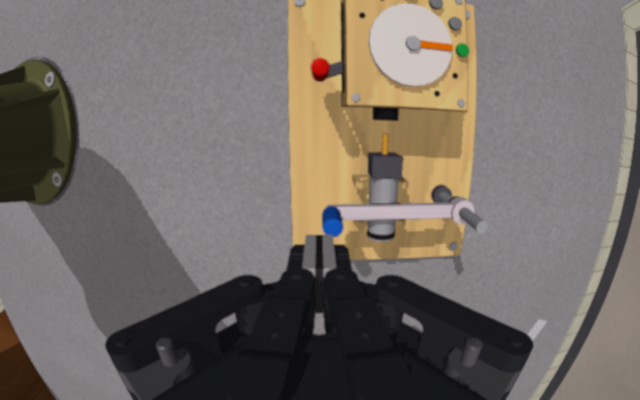

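Run:
```python
from h import *
w=cam('wrist'); print(atz(w,385,136,.052,True).round(4), ctrl.sense()['dq'].round(3))
ctrl.close_job()
```

```text
[ 0.5248 -0.0187  0.052 ] [-0.004 -0.002  0.005  0.001 -0.002 -0.001]
the job is handed in; nothing more can be done
```

I laid the middle-sized motor in the cradle with its shaft towards the dial unit. Then I lifted the clamp bar about 31 mm, swung it across the motor and lowered it. Five clicks of the lever, each to the stop and back, put the pointer on the green mark. The job was handed in at about 27 s.

**Last checks:**
- **Pointer:** it stands within about 1° of the green mark's direction, and the thumb lever is back at rest.
- **Clamp:** the knob's top is at z = 0.1125 m, a lift of about 11.5 mm, and the bar is square across the motor.
- **Motor:** the shaft tip's y puts the motor within about 2 mm of the cradle centre along its length.
- **Robot:** it stood clear of everything and nearly still at hand-in. I never went near the servo, gear or screwdriver, but did not re-measure where they lie.

**What disagreed:**
- The cameras differed by up to about 6 mm in x on where the stand lies. I placed the motor by the wrist camera and its contact with the cradle.
- At the last look the shaft tip read about 2–3 mm lower in x than when the motor was first seated. That reading came from a hand-picked pixel near that camera error.
- The network's last shaft-tip point read a height of 0.013 m, which is plainly wrong, so I took that pixel by hand.

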